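# Clear the carvers' drying boards

### The job

The oiled cups have dried: nest all of them, upright and fully home one inside another, into a single stack centred on the round green stand. Stack the two emptied drying boards on the grey base, one on top of the other in either order, squarely, with every corner pin down in its socket, and leave the figure, mallet and chisel alone.

Things in the scene. Friction and masses are not known exactly. Their poses are not given: they have to be found in the camera images.
- cup1_c (a point): Turned wooden cup, 90 g (all alike; 4 to 6 are present, an absent one reads None): 70 mm tall, outer diameter 46 mm at the foot, 69 mm at the rim, wall 3 mm, bottom 30 mm thick. Point: on the axis, 35 mm above the foot; z to the mouth. Nested, it rests 30 mm above the cup below, 2 mm play all round. Starts upright on board A, 62 mm from its middle along its length.
- cup2_c (a point): Turned wooden cup, 90 g (all alike; 4 to 6 are present, an absent one reads None): 70 mm tall, outer diameter 46 mm at the foot, 69 mm at the rim, wall 3 mm, bottom 30 mm thick. Point: on the axis, 35 mm above the foot; z to the mouth. Nested, it rests 30 mm above the cup below, 2 mm play all round. Starts upright on board A, 62 mm from its middle along its length.
- cup3_c (a point): Turned wooden cup, 90 g (all alike; 4 to 6 are present, an absent one reads None): 70 mm tall, outer diameter 46 mm at the foot, 69 mm at the rim, wall 3 mm, bottom 30 mm thick. Point: on the axis, 35 mm above the foot; z to the mouth. Nested, it rests 30 mm above the cup below, 2 mm play all round. Starts upright on board B, 62 mm from its middle along its length.
- cup4_c (a point): Turned wooden cup, 90 g (all alike; 4 to 6 are present, an absent one reads None): 70 mm tall, outer diameter 46 mm at the foot, 69 mm at the rim, wall 3 mm, bottom 30 mm thick. Point: on the axis, 35 mm above the foot; z to the mouth. Nested, it rests 30 mm above the cup below, 2 mm play all round. Starts upright on board B, 62 mm from its middle along its length.
- cup5_c (a point): Turned wooden cup, 90 g (all alike; 4 to 6 are present, an absent one reads None): 70 mm tall, outer diameter 46 mm at the foot, 69 mm at the rim, wall 3 mm, bottom 30 mm thick. Point: on the axis, 35 mm above the foot; z to the mouth. Nested, it rests 30 mm above the cup below, 2 mm play all round. Starts upright on the base, 62 mm from its middle along its length.
- cup6_c (a point): Turned wooden cup, 90 g (all alike; 4 to 6 are present, an absent one reads None): 70 mm tall, outer diameter 46 mm at the foot, 69 mm at the rim, wall 3 mm, bottom 30 mm thick. Point: on the axis, 35 mm above the foot; z to the mouth. Nested, it rests 30 mm above the cup below, 2 mm play all round. Starts upright on the base, 62 mm from its middle along its length.
- board_a_bar (a point): Drying board A, loose, pale wood, 0.4 kg, 230 (x) x 120 (y) mm; deck top 66 mm above the pin tips. Point: centre of its red lifting bar (14 mm thick in x, 70 long in y, 36 tall) on the deck's middle, 18 mm above the deck, 84 above the pin tips. Legs, see board_a_legs. Seated, this point is 74 mm above base_top, or 56 mm above the other board's point. Either end may face either way.
- board_a_legs (a point): Middle of board A's deck top. Deck 14 mm thick; below its corners, at x = +-99, y = +-44 mm, four legs 24 mm square and 42 mm long, each ending in a steel pin 10 mm in diameter, 10 mm long. Above each leg, in the deck, is a square socket 15 mm wide, 11.5 mm deep, for a pin of the board above; the legs' shoulders then rest on the deck.
- board_b_bar (a point): Drying board B, loose, pale wood, 0.4 kg, 230 (x) x 120 (y) mm; deck top 66 mm above the pin tips. Point: centre of its red lifting bar (14 mm thick in x, 70 long in y, 36 tall) on the deck's middle, 18 mm above the deck, 84 above the pin tips. Legs, see board_b_legs. Seated, this point is 74 mm above base_top, or 56 mm above the other board's point. Either end may face either way.
- board_b_legs (a point): Middle of board B's deck top. Deck 14 mm thick; below its corners, at x = +-99, y = +-44 mm, four legs 24 mm square and 42 mm long, each ending in a steel pin 10 mm in diameter, 10 mm long. Above each leg, in the deck, is a square socket 15 mm wide, 11.5 mm deep, for a pin of the board above; the legs' shoulders then rest on the deck.
- base_top (a point): Grey-painted wooden base fixed to the bench, 230 mm (x) x 120 mm (y) x 20 mm, with four square sockets 15 mm wide, 11.5 mm deep in its top at x = +-99 mm, y = +-44 mm; this point is the centre of its top face, z up.
- stand_top (a point): Round green cup stand with a cork spot, fixed to the bench, 100 mm in diameter, 12 mm high; this point is the centre of its top face.
- figure: Bystander: roughed-out wooden figure, 70 x 70 mm, 150 mm tall, at the left; origin under its centre. Leave alone.
- mallet: Bystander: carver's mallet lying at the right, head 68 mm thick and 110 mm long; origin on the bench at the head's handle end. Leave alone.
- chisel: Bystander: yellow-handled chisel 220 mm long lying beyond the boards; origin on the bench under its middle. Leave alone.
Things that resemble listed ones, but are neither listed nor needed, are in the scene too. Leave any white look-alike of the part that bears cup4_c alone.

How it is judged:
By the outcome, as a careful person would: the job done as asked, in the order asked, and still so for the second after the job is handed in, with the robot touching nothing.
Of cup1, cup2, cup3, cup4, cup5, cup6 only 4 to 6 are there at a start; the rules pass over those that are not, and their reading is None.
At some moment in a run one of board_a, board_b may be knocked a few centimetres aside while the robot is not near it.
It also fails if it takes over 208 s, if anything falls off the work surface, if the arm or the gripper's body presses on something with over 40 N, if the wrist force passes 120 N, or if a joint passes its speed limit or range.

### The arm

A 6-joint arm with a two-finger parallel gripper is mounted at the origin on the work surface. World frame = base frame: x ahead of the robot, y to its left, z up, the work surface at z = 0. Lengths are in m, angles in rad, forces in N, time in s.
With the tool pointing down it reaches from about 0.35 to 0.975 m from the base axis. Payload 7.1 kg.
Tool frame: the origin (TCP) lies midway between the tips of the shut fingers; the grasp point (between the pads) lies 19 mm behind it; z points along the fingers, x is the direction in which the jaws open and shut, and the axes are right-handed (so a half turn about z gives the same grasp; the last joint's range is limited). The gripper opens to 88 mm and grips with 3 to 60 N. Pads are 20 mm wide; open, the fingers measure 115 mm over their backs; the gripper's body (75 mm by 178 mm) begins 61 mm behind the grasp point.
Start: joints at [-1.358, 0.423, 1.63, -0, 1.089, -0.019], TCP at [0.144, -0.608, 0.223] pointing down, gripper open.
Joint ranges: [-3, 3], [-0.9, 2.11], [0.09, 2.58], [-1.31, 4.45], [0.11, 2.69], [-2.54, 2.54]. Speed limits (rad/s): [2.39, 2.39, 3.01, 3.14, 3.14, 3.14].

### API

Orientations are given as a unit quaternion [w, x, y, z].
In Python, from station import move_pose, movel, movej, command_gripper, wait, inverse_kinematics, read_camera, camera_info, MotionError, job_done, get_time, get_joint_pos, get_qvel, get_effort, get_tcp_pos, get_ee_rot, get_ft_force, get_ft_torque, get_grip_width gives the robot as it stands. Calls block until the motion is done:
- move_pose(position, orientation): joint-space move of the TCP to a pose.
- movel(position, frame=None, v=0.15, until_force=None): straight line of the TCP; frame=None keeps the orientation; v is the mean speed in m/s. With until_force (N) it stops when the force on the tool has changed by that much, and returns True; else False.
- movej(angles): joint-space move.
- command_gripper(opening): opening from 0.0 (shut) to 1.0 (fully open); the grip force is fixed at half the most; returns when the fingers have stopped.
- wait(seconds).
- inverse_kinematics(position, orientation): joint angles nearest the present ones, or None.
- read_camera(name): name is "side" or "top" or "wrist"; returns the picture (400x640x3 uint8, red, green, blue); there is no depth.
- camera_info(name): a dict with "intrinsics" (3x3 intrinsics, pixels), "dist" ([k1, k2, p1, p2, k3] as OpenCV has them; the pictures are not rectified), "T" (4x4, takes a point from camera to world coordinates); the wrist camera has in their place "tool_from_camera" (4x4, takes a point from camera to tool coordinates, whose origin is the TCP and whose axes are the tool frame's). Camera axes: x right, y up, looking along -z (the intrinsics and any distortion apply to the point x, -y, -z); pixel columns grow to the right and rows downward; lengths in m; the calibration is good to about 2 mm. A picture is of the moment at which its call begins: read the wrist's pose just before it. camera_info takes no time and is no camera call.
A pose or a line that the arm cannot do raises MotionError and nothing moves.
- job_done(): hands the job in, once; it reports no verdict.
Readings, each from a call of its own:
- get_time(): time.
- get_joint_pos(): joint angles.
- get_qvel(): joint speeds.
- get_effort(): joint torques, N m.
- get_tcp_pos(): TCP position.
- get_ee_rot(): TCP orientation.
- get_ft_force(): force on the tool from outside, world axes, zero at the start.
- get_ft_torque(): the same for the moment, N m.
- get_grip_width(): opening from 0.0 (shut) to 1.0 (fully open).
Only numpy, scipy, OpenCV 4.12 (cv2) and the standard library are available. Lean on these libraries where they do the work, as an engineer would, in place of code of your own. Each camera call takes 0.05 s, during which the arm holds its last target.

## Working session

There is one attempt and no reset: what is moved stays moved. The work goes in short steps, each a Python script; the robot and the scene stay as the last script left them, time stands still between calls to the robot, and variables do not carry over. Pictures are saved under pics/ and viewed, and the job is handed in when it is done.

```bash
ls; mkdir -p pics
python3 - <<'E'
from station import *
import cv2,numpy as np
np.set_printoptions(precision=4,suppress=True)
for n in("side","top","wrist"):
    im=read_camera(n); cv2.imwrite(f"pics/a_{n}.png",im[:,:,::-1]); print(n,camera_info(n))
print(get_time())
E
```

```text
pics
side {'intrinsics': array([[507.2376,   0.    , 321.6116],
       [  0.    , 507.2376, 206.1544],
       [  0.    ,   0.    ,   1.    ]]), 'dist': array([-0.1591,  0.    ,  0.    ,  0.    ,  0.    ]), 'T': array([[-0.5387,  0.4936, -0.6827, -0.4852],
       [-0.8424, -0.3259,  0.4291,  0.6987],
       [-0.0107,  0.8063,  0.5914,  1.0378],
       [ 0.    ,  0.    ,  0.    ,  1.    ]])}
top {'intrinsics': array([[475.5373,   0.    , 312.9882],
       [  0.    , 475.5373, 190.8942],
       [  0.    ,   0.    ,   1.    ]]), 'dist': array([-0.113,  0.   ,  0.   ,  0.   ,  0.   ]), 'T': array([[-0.074 ,  0.9757, -0.2063,  0.2882],
       [-0.9973, -0.0728,  0.0134,  0.0097],
       [-0.002 ,  0.2068,  0.9784,  1.676 ],
       [ 0.    ,  0.    ,  0.    ,  1.    ]])}
wrist {'intrinsics': array([[302.1373,   0.    , 319.5435],
       [  0.    , 302.1373, 198.316 ],
       [  0.    ,   0.    ,   1.    ]]), 'dist': array([-0.0108,  0.    ,  0.    ,  0.    ,  0.    ]), 'tool_from_camera': array([[ 1.    , -0.    , -0.0002,  0.0003],
       [-0.0001, -0.9661, -0.2581, -0.0703],
       [-0.0002,  0.2581, -0.9661, -0.1632],
       [ 0.    ,  0.    ,  0.    ,  1.    ]])}
0.15
```

View pics/a_top.png

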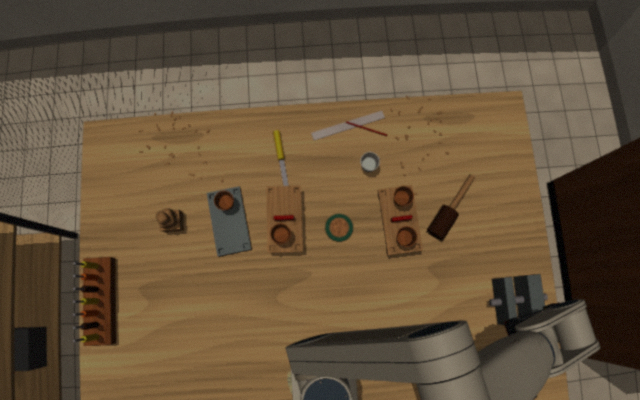

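View pics/a_side.png

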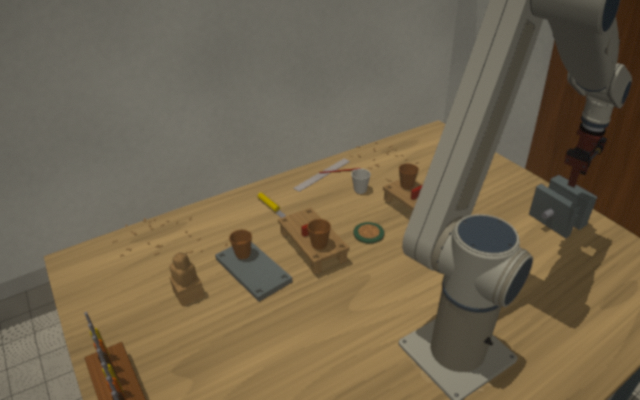

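View pics/a_wrist.png

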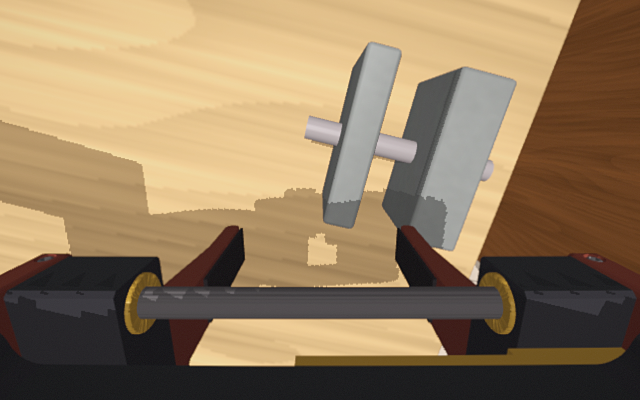

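Top view: the base is grey at (229,221) with one cup at (226,202). The left board is at (285,220) with a cup at (281,235), and the right board is at (401,220) with cups at (403,197) and (406,238). The stand is at (339,228).

Possible mix-ups:
- The white cup at (370,162) is a look-alike.
- The figure at (171,220) is a bystander.
- The grey clamp at (517,297) could be taken for the base.
- The mallet head is at (443,222).

I choose the four brown cups, so cups 5/6 and the A/B pairs include some that are absent. Next I'll get rough positions.

```bash
cat > h.py <<'E'
from station import *
import cv2,numpy as np
from scipy.spatial.transform import Rotation as R
np.set_printoptions(precision=4,suppress=True)
def q2R(q): return R.from_quat([q[1],q[2],q[3],q[0]]).as_matrix()
def R2q(M):
    q=R.from_matrix(M).as_quat(); return [q[3],q[0],q[1],q[2]]
def down(yaw):
    "tool down, tool x at world angle yaw"
    c,s=np.cos(yaw),np.sin(yaw)
    return R2q(np.array([[c,s,0],[s,-c,0],[0,0,-1]]))
def camT(n):
    i=camera_info(n)
    if n!="wrist": return i["T"],i
    T=np.eye(4);T[:3,:3]=q2R(get_ee_rot());T[:3,3]=get_tcp_pos()
    return T@i["tool_from_camera"],i
def snap(n,name=None):
    T,i=camT(n); im=read_camera(n)[:,:,::-1].copy()
    if name: cv2.imwrite(f"pics/{name}.png",im)
    return im,T,i
def cast(px,T,i,z):
    px=np.array(px,float).reshape(-1,1,2)
    u=cv2.undistortPoints(px,i["intrinsics"],i["dist"]).reshape(-1,2)
    d=np.c_[u[:,0],-u[:,1],-np.ones(len(u))]@T[:3,:3].T
    o=T[:3,3]; return o+d*((z-o[2])/d[:,2])[:,None]
def proj(P,T,i):
    P=np.array(P,float).reshape(-1,3); c=(P-T[:3,3])@T[:3,:3]
    c=c*[1,-1,-1]
    return cv2.projectPoints(c.reshape(-1,1,3),np.zeros(3),np.zeros(3),i["intrinsics"],i["dist"])[0].reshape(-1,2)
E
python3 - <<'E'
from h import *
T,i=camT("top")
for n,p,z in [("base",(229,221),.02),("cupbase",(226,202),.09),("L bar",(285,218),.1),("cupL",(281,235),.136),("cupR1",(403,197),.136),("cupR2",(406,238),.136),("R bar",(401,218),.1),("stand",(339,228),.012)]:
    P=cast(p,T,i,z)[0]; print(n,P,np.hypot(P[0],P[1]))
print(get_tcp_pos(),q2R(get_ee_rot()))
print(camT("wrist")[0])
E
python3 -c "
import cv2
im=cv2.imread('pics/a_top.png')[150:270,150:480]
cv2.imwrite('pics/a_crop.png',cv2.resize(im,None,fx=2.4,fy=2.4,interpolation=2))"
```

```text
base [0.5512 0.2905 0.02  ] 0.6230624777043082
cupbase [0.6061 0.2864 0.09  ] 0.6703549301730655
L bar [0.535  0.0885 0.1   ] 0.5422223683722548
cupL [0.4745 0.1032 0.136 ] 0.48559113693066885
cupR1 [ 0.5701 -0.3073  0.136 ] 0.6476604900622517
cupR2 [ 0.434 -0.302  0.136] 0.5286956668244781
R bar [ 0.5057 -0.2999  0.1   ] 0.5879365265637155
stand [ 0.4991 -0.0945  0.012 ] 0.5079613689885842
[ 0.1435 -0.6078  0.2221] [[ 0.2298 -0.9732 -0.0002]
 [-0.9732 -0.2298  0.0012]
 [-0.0012 -0.0001 -1.    ]]
[[ 0.2298  0.9402  0.2514  0.2121]
 [-0.9732  0.2223  0.0583 -0.5922]
 [-0.0011 -0.2581  0.9661  0.3852]
 [ 0.      0.      0.      1.    ]]
```

View pics/a_crop.png

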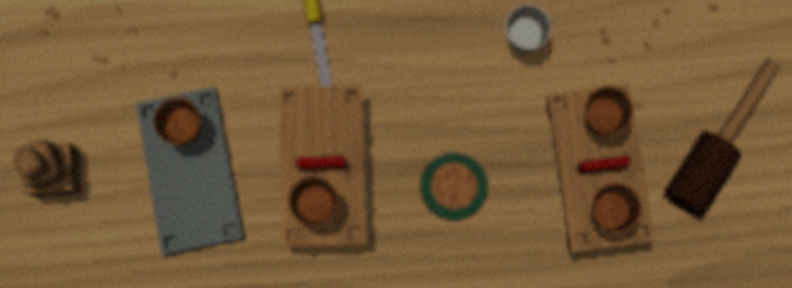

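The crop confirms it: four brown cups, grey base, two pale boards with red bars, green stand, and a white cup to leave alone. Next, close wrist views.

Run:
```python
from h import *
for n,p in [("R",(.505,-.28,.32)),("S",(.5,-.08,.32)),("B",(.545,.20,.34))]:
    move_pose(p,down(0)); im,T,i=snap("wrist","b_"+n); np.savez("b_"+n,T=T); print(n,get_time(),get_joint_pos())
```

```text
R 2.0083 [-0.5284  0.2557  1.6391 -0.0002  1.2472 -0.5267]
S 2.875 [-0.1841  0.1396  1.7839 -0.0005  1.2175 -0.1829]
B 4.025 [ 0.3289  0.2439  1.6087 -0.0004  1.2893  0.3306]
```

View pics/b_R.png

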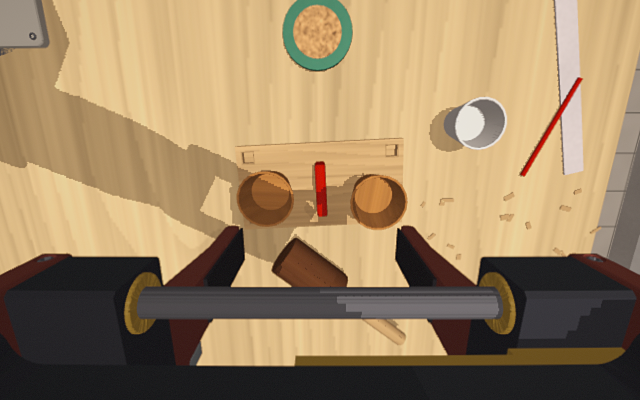

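View pics/b_S.png

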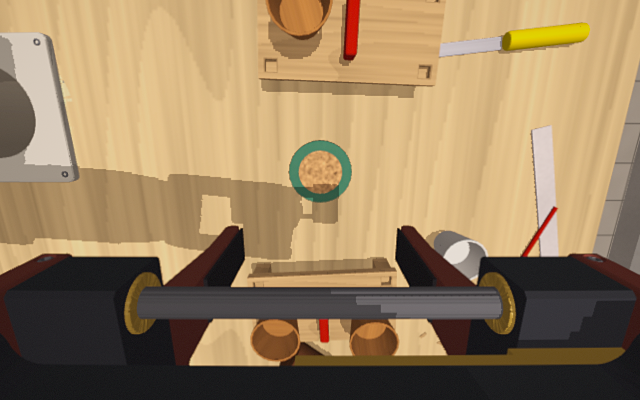

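View pics/b_B.png

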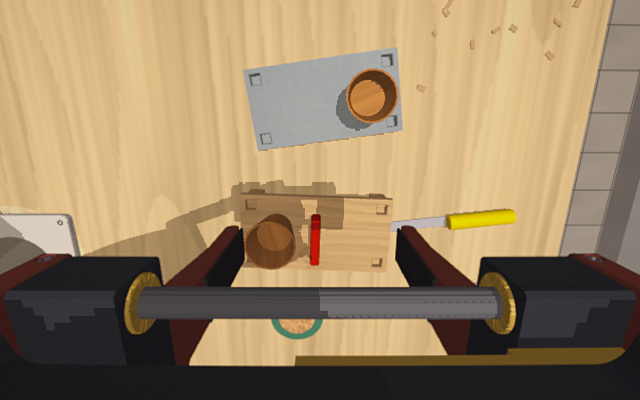

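R view: stand at (317,32), cups at (265,198) and (378,200), bar at (320,188), white look-alike at (480,122).
S view: stand at (320,171).
B view: base with cup at (371,95) and three visible sockets at (255,79), (386,60) and (266,138). The left board has its cup at (271,240) and bar at (315,240).
I'll segment by HSV next.

```bash
cat >> h.py <<'E'
from scipy.optimize import least_squares
def fitcirc(P,r):
    c0=P[:,:2].mean(0)
    f=lambda c: np.hypot(P[:,0]-c[0],P[:,1]-c[1])-r
    s=least_squares(f,c0,loss="soft_l1",f_scale=.001); return s.x,np.median(abs(f(s.x)))
def cupmask(im):
    h=cv2.cvtColor(im,cv2.COLOR_BGR2HSV)
    m=cv2.inRange(h,(4,120,30),(16,255,255))
    return cv2.morphologyEx(cv2.morphologyEx(m,cv2.MORPH_CLOSE,np.ones((9,9))),cv2.MORPH_OPEN,np.ones((5,5)))
def blobs(m,lo=200):
    cs,_=cv2.findContours(m,cv2.RETR_EXTERNAL,cv2.CHAIN_APPROX_NONE)
    return [c for c in cs if cv2.contourArea(c)>lo]
def findcups(im,T,i,z):
    out=[]
    for c in blobs(cupmask(im),800):
        h=cv2.convexHull(c); a=h.reshape(-1,2)
        e=c.reshape(-1,2)
        P=cast(e,T,i,z); x,res=fitcirc(P,.0345); out.append((e.mean(0),x,res,len(e)))
    return out
E
python3 - <<'E'
from h import *
i=camera_info("wrist")
for n,pts in [("R",[(250,205),(272,190),(375,195),(395,215),(300,150),(290,260),(330,140)]),("B",[(371,95),(388,110),(255,245),(290,260),(275,235),(350,230),(280,190),(265,215),(150,150)]),("S",[(320,171),(295,171),(260,55)])]:
    im=cv2.imread(f"pics/b_{n}.png"); hv=cv2.cvtColor(im,cv2.COLOR_BGR2HSV)
    print(n,[(p,hv[p[1],p[0]].tolist()) for p in pts])
    T=np.load(f"b_{n}.npz")["T"]
    m=cupmask(im); m[230:]=0 if n=="S" else m[230:]
    cv2.imwrite(f"pics/m_{n}.png",m)
    for z in (.136,.09):
        print(z,findcups(im,T,i,z))
    g=cv2.inRange(hv,(60,60,40),(95,255,255)); 
    for c in blobs(cv2.morphologyEx(g,cv2.MORPH_CLOSE,np.ones((7,7))),300): 
        c=c.reshape(-1,2); print("green",c.mean(0),fitcirc(cast(c,T,i,.012),.05))
    r=cv2.inRange(hv,(0,180,80),(3,255,255))|cv2.inRange(hv,(174,180,80),(180,255,255))
    for c in blobs(r,150):
        b=cv2.minAreaRect(c); bx=cast(cv2.boxPoints(b),T,i,.102); print("red",b,bx[:,:2].mean(0),np.linalg.norm(np.diff(bx,axis=0),axis=1))
E
```

```text
R [((250, 205), [13, 179, 101]), ((272, 190), [14, 179, 147]), ((375, 195), [16, 174, 207]), ((395, 215), [13, 182, 109]), ((300, 150), [17, 114, 221]), ((290, 260), [12, 173, 115]), ((330, 140), [18, 104, 206])]
0.136 [(array([452.32 , 334.264]), array([ 0.6761, -0.5016]), np.float64(0.004234965089102875), 125), (array([186.4718, 338.507 ]), array([ 0.3294, -0.5049]), np.float64(0.005122323063057032), 142), (array([620.679 , 293.1181]), array([ 0.8926, -0.4403]), np.float64(0.01559045306458362), 271), (array([ 18.4407, 292.2111]), array([ 0.115 , -0.4392]), np.float64(0.015237935766400763), 270), (array([308.7714, 268.7257]), array([ 0.4852, -0.3911]), np.float64(0.004681030266575438), 175), (array([202.399 , 260.4384]), array([ 0.3425, -0.3755]), np.float64(0.012492226814207752), 203), (array([348.9358, 216.2514]), array([ 0.5438, -0.316 ]), np.float64(0.048508057996036316), 732), (array([316.9857,  31.2143]), array([ 0.503 , -0.1354]), np.float64(0.007782772910809062), 140)]
0.09 [(array([452.32 , 334.264]), array([ 0.7044, -0.5363]), np.float64(0.004501819337216495), 125), (array
[... 4528 characters left out ...]
oat64(0.01459008820258418), 175), (array([436.519 , 260.5952]), array([ 0.6799, -0.2041]), np.float64(0.017292339143460005), 210), (array([319.7983, 171.7647]), array([ 0.5041, -0.0865]), np.float64(0.006115116940279445), 119), (array([293.2188,  28.7539]), array([0.4707, 0.0918]), np.float64(0.0030814903373806816), 256)]
green [319.9477 170.9302] (array([ 0.5009, -0.0937]), np.float64(0.002013974526217932))
red ((539.0147094726562, 231.69117736816406), (4.141611099243164, 58.21263885498047), 32.47119140625) [ 0.7974 -0.1604] [0.0767 0.0061 0.0769]
red ((351.0680847167969, 29.410505294799805), (12.163766860961914, 59.69601821899414), 3.5763344764709473) [0.5363 0.0858] [0.0616 0.0136 0.0617]
```

```bash
cat >> h.py <<'E'
STAND=np.array([.501,-.0942])
def lookcup(xy,z,name,h=.17,yaw=0):
    "camera nadir over xy; fit rim at height z"
    move_pose([xy[0],xy[1]-.07,z+h],down(yaw)); wait(.15)
    im,T,i=snap("wrist",name)
    hv=cv2.cvtColor(im,cv2.COLOR_BGR2HSV)
    m=cv2.inRange(hv,(7,148,25),(18,255,255))
    m=cv2.morphologyEx(cv2.morphologyEx(m,cv2.MORPH_CLOSE,np.ones((7,7))),cv2.MORPH_OPEN,np.ones((7,7)))
    m[225:]=0
    p=proj([xy[0],xy[1],z],T,i)[0]
    best=None
    for c in blobs(m,800):
        c=c.reshape(-1,2); h=cv2.convexHull(c).reshape(-1,2)
        x,res=fitcirc(cast(c,T,i,z),.0345); d=np.hypot(*(x-xy))
        (bx,br)=cv2.minEnclosingCircle(c)
        e=cast([[bx[0]-br,bx[1]],[bx[0]+br,bx[1]]],T,i,z)
        if best is None or d<best[0]: best=(d,x,res,np.linalg.norm(e[1]-e[0]),bx)
    print(name,"px",p,"shift",best[0],"xy",best[1],"res",best[2],"diam",best[3],"t",get_time())
    return best
def pick(xy,rim,yaw=0):
    move_pose([xy[0],xy[1],rim+.03],down(yaw))
    movel([xy[0],xy[1],rim-.022],v=.08)
    command_gripper(0); w=get_grip_width()*88; print("grip mm",w)
    movel([xy[0],xy[1],.27],v=.25); return w
E
python3 - <<'E'
from h import *
b=lookcup((.4745,.1032),.136,"c_L");
E
```

```text
c_L px [318.5178 118.6091] shift 0.005497089371799273 xy [0.4791 0.1062] res 0.0010009836272594358 diam 0.07061492211032885 t 4.9917
```

View pics/c_L.png

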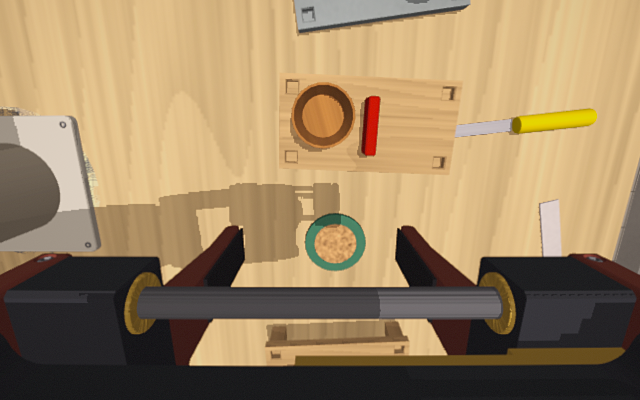

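The cup is at (323,116), diameter 70.6 mm against a nominal 69. The bar is beside it at (372,125), so it's the right cup. Picking it and placing it on the stand.

```bash
cat >> h.py <<'E'
def place(xy,k,yaw=0):
    zt=.012+.03*k+.048
    move_pose([xy[0],xy[1],max(zt+.06,.2)],down(yaw))
    movel([xy[0],xy[1],zt+.004],v=.15)
    hit=movel([xy[0],xy[1],zt-.004],v=.02,until_force=5)
    print("hit",hit,"tcp",get_tcp_pos(),"want z",zt,"F",get_ft_force())
    command_gripper(1.0)
    movel([xy[0],xy[1],zt+.10],v=.25)
E
python3 - <<'E'
from h import *
w=pick((.4791,.1062),.136); 
if w>60: place(STAND,0)
b=lookcup(STAND,.082,"d_S0")
E
```

```text
grip mm 66.27471234581068
hit True tcp [ 0.5023 -0.0944  0.0602] want z 0.06 F [1.0288 0.0102 0.7026]
d_S0 px [321.4545 119.0063] shift 0.000756119826419609 xy [ 0.5017 -0.0945] res 0.0011278363221417023 diam 0.06987093084186288 t 11.7917
```

View pics/d_S0.png

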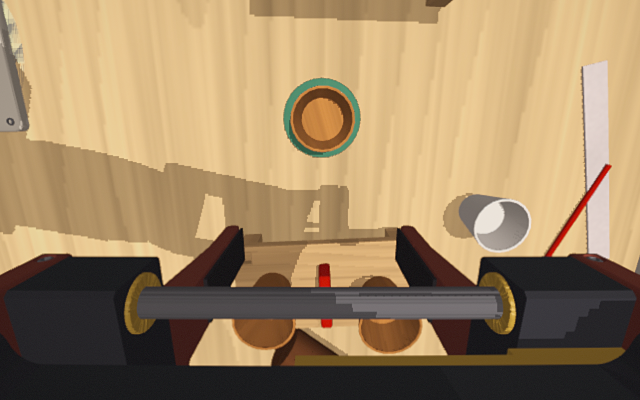

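The cup sits centred on the green stand at (322,118), within 1 mm. Doing the other cups now, each checked as it goes.

Run:
```python
from h import *
S=np.array([.5017,-.0945])
b=lookcup((.6125,.2950),.09,"e_base")
assert b[0]<.012 and b[2]<.002
w=pick(b[1],.09); assert w>60
place(S,1)
b=lookcup(S,.112,"e_S1")
b=lookcup((.438,-.302),.136,"e_R2")
```

```text
e_base px [319.2008 116.3584] shift 0.000812435425833207 xy [0.613  0.2957] res 0.0014100194260452253 diam 0.06968816624019805 t 13.4917
grip mm 67.41375734482352
hit True tcp [ 0.5026 -0.0947  0.0901] want z 0.09 F [ 1.0193 -0.1278 -0.0292]
e_S1 px [321.371  118.9737] shift 0.000696073950251587 xy [ 0.5023 -0.0948] res 0.0011912071193775492 diam 0.0698773196099874 t 20.9167
e_R2 px [319.1042 119.2423] shift 0.002730957719271097 xy [ 0.4392 -0.3044] res 0.0010822691317049563 diam 0.07002109049856116 t 21.9917
```

View pics/e_S1.png

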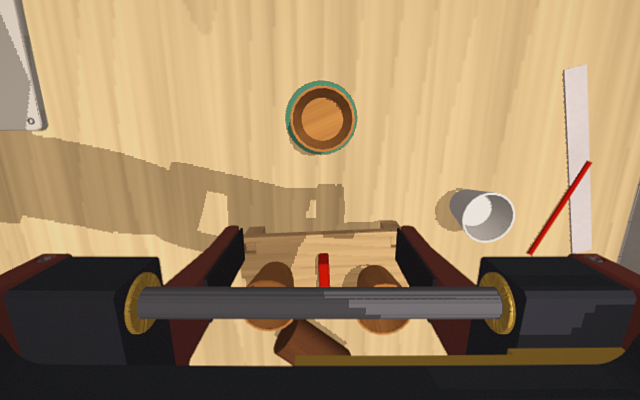

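View pics/e_R2.png

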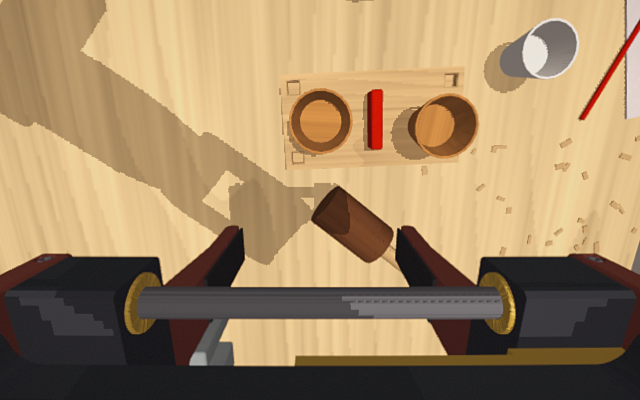

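Two cups are nested, with contact at the nominal height and the rim centred at (321,118). The next cup is at (320,122).

Run:
```python
from h import *
S=np.array([.5017,-.0945])
w=pick((.4392,-.3044),.136); assert w>60
place(S,2)
b=lookcup(S,.142,"f_S2")
b=lookcup((.568,-.303),.136,"f_R1")
assert b[0]<.015 and b[2]<.002
w=pick(b[1],.136); assert w>60
place(S,3)
b=lookcup(S,.172,"f_S3")
im,T,i=snap("side","f_side")
cv2.imwrite("pics/f_sidec.png",cv2.resize(im[130:300,200:520],None,fx=2.4,fy=2.4))
```

```text
grip mm 66.4456561857175
hit True tcp [ 0.5026 -0.0948  0.12  ] want z 0.12 F [ 0.5071 -0.0215  2.7043]
f_S2 px [321.2767 118.9502] shift 0.0008775080742098252 xy [ 0.5026 -0.0946] res 0.001278931860196078 diam 0.06986876036633109 t 28.45
f_R1 px [319.4568 119.2905] shift 0.00893648527176413 xy [ 0.5746 -0.3091] res 0.0010770146970070435 diam 0.06994059940176181 t 29.5333
grip mm 66.90471832952613
hit True tcp [ 0.503  -0.0949  0.1503] want z 0.15 F [-0.2589  0.7457  4.1151]
f_S3 px [321.2092 118.9208] shift 0.0009616662148845284 xy [ 0.5026 -0.0948] res 0.0011543128622723935 diam 0.07005572737137991 t 35.8667
```

View pics/f_S3.png

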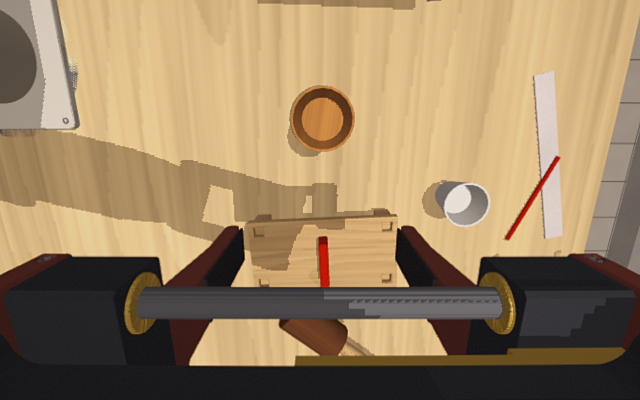

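View pics/f_sidec.png

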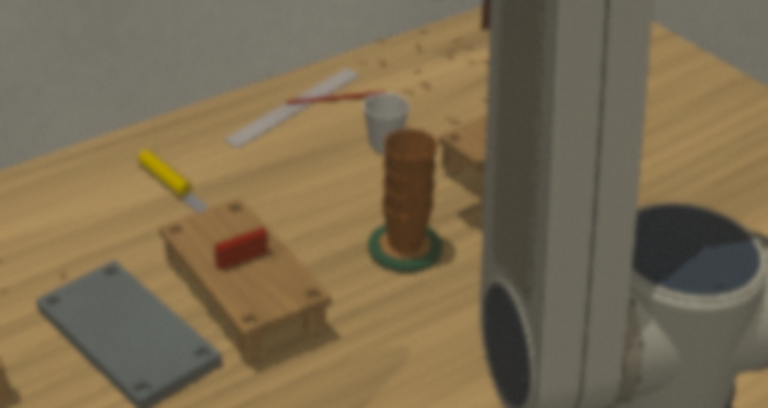

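Four cups are stacked straight on the stand. The top rim is at (322,118), 2 mm from the stand centre, with contact heights at nominal ±0.3 mm. Both boards and the base are clear. Now measuring the base sockets, then the left board.

Run:
```python
from h import *
move_pose([.55,.2205,.14],down(0)); wait(.3)
im,T,i=snap("wrist","g_base"); np.savez("g_base",T=T)
print(get_time(),T[:3,3])
cv2.imwrite("pics/g_basec.png",cv2.resize(im[40:225,160:480],None,fx=2.5,fy=2.5,interpolation=2))
hv=cv2.cvtColor(im,cv2.COLOR_BGR2HSV)
m=cv2.inRange(hv,(85,15,40),(125,255,255)); m[225:]=0
m=cv2.morphologyEx(m,cv2.MORPH_CLOSE,np.ones((15,15)))
for c in blobs(m,3000):
    P=cast(c,T,i,.02)[:,:2]; b=cv2.minAreaRect((P*1000).astype(np.float32)); print(b)
```

```text
37.875 [0.5504 0.2899 0.3036]
```

View pics/g_basec.png

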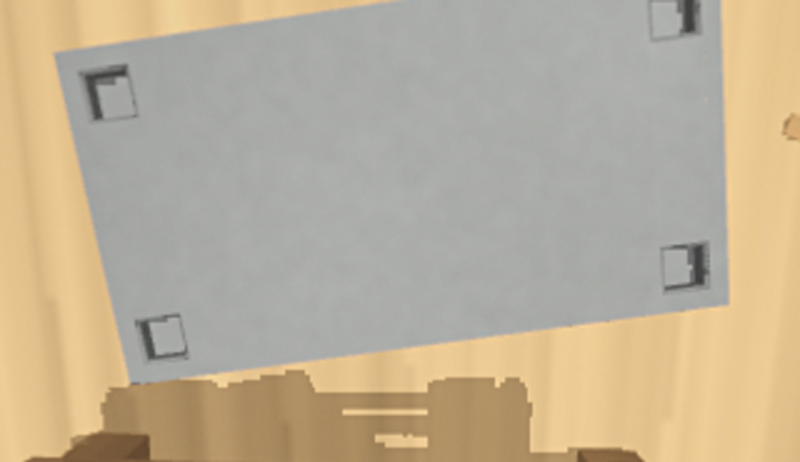

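```bash
cat >> h.py <<'E'
def rectfit(mask,T,i,z):
    c=max(blobs(mask,1000),key=cv2.contourArea); hull=cv2.convexHull(c)
    P=cast(hull,T,i,z)[:,:2]*1000; b=cv2.minAreaRect(P.astype(np.float32)); return hull,b
def sockets(im,hull,T,i,z,thr=18):
    g=cv2.cvtColor(im,cv2.COLOR_BGR2GRAY)
    ins=np.zeros_like(g); cv2.fillConvexPoly(ins,hull,255); ins=cv2.erode(ins,np.ones((9,9)))
    med=np.median(g[ins>0])
    d=((g<med-thr)&(ins>0)).astype(np.uint8)*255
    d=cv2.morphologyEx(d,cv2.MORPH_CLOSE,np.ones((7,7)))
    out=[]
    for c in blobs(d,40):
        P=cast(cv2.convexHull(c),T,i,z)[:,:2]*1000; b=cv2.minAreaRect(P.astype(np.float32))
        out.append((b,c.reshape(-1,2).mean(0)))
    return out
E
python3 - <<'E'
from h import *
im=cv2.imread("pics/g_base.png");T=np.load("g_base.npz")["T"];i=camera_info("wrist")
hv=cv2.cvtColor(im,cv2.COLOR_BGR2HSV); print(hv[120,320],hv[78,204])
m=cv2.inRange(hv,(0,0,40),(180,45,230)); m[228:]=0
m=cv2.morphologyEx(m,cv2.MORPH_OPEN,np.ones((5,5)))
hull,b=rectfit(m,T,i,.02); print(b)
for s in sockets(im,hull,T,i,.02): print(s)
E
```

```text
[ 50   4 175] [ 50   5 166]
((552.140869140625, 294.1948547363281), (230.62278747558594, 120.31061553955078), 7.751668453216553)
(((459.8587951660156, 237.18821716308594), (17.678930282592773, 17.877704620361328), 7.4454731941223145), array([224.7353, 174.6029]))
(((656.7037353515625, 263.95452880859375), (17.673641204833984, 17.922433853149414), 7.186892509460449), array([433.3619, 146.4   ]))
(((447.9850158691406, 324.61199951171875), (18.11979866027832, 18.143701553344727), 7.994681358337402), array([203.1139,  76.8734]))
(((644.9608764648438, 351.5149230957031), (17.868576049804688, 17.431716918945312), 6.701233863830566), array([431.625 ,  41.3625]))
```

All four base sockets are found, with spacings 198.6 × 88.3 mm against 198 × 88. The base is at (0.5524, 0.2943) with yaw 7.75°. Left board next.

```bash
cat >> h.py <<'E'
def fit4(S,L=198,W=88):
    "4 socket centres mm -> centre, yaw, spacings"
    S=np.array(S); c=S.mean(0); d=S-c
    s=S[np.argsort(S[:,0])]; lo=s[:2][np.argsort(s[:2,1])]; hi=s[2:][np.argsort(s[2:,1])]
    v=(hi-lo).mean(0); w=((lo[1]-lo[0])+(hi[1]-hi[0]))/2
    return c/1000,np.arctan2(v[1],v[0]),np.linalg.norm(v),np.linalg.norm(w)
def lookboard(xy,z,name,yaw=0,h=.12):
    move_pose([xy[0]-.0*np.sin(yaw),xy[1]-.07,z+h],down(0)); wait(.3)
    im,T,i=snap("wrist",name); np.savez(name,T=T)
    hv=cv2.cvtColor(im,cv2.COLOR_BGR2HSV)
    r=cv2.inRange(hv,(0,180,60),(4,255,255))|cv2.inRange(hv,(172,180,60),(180,255,255)); r[228:]=0
    c=max(blobs(r,150),key=cv2.contourArea)
    b=cv2.minAreaRect((cast(c,T,i,z+.036)[:,:2]*1000).astype(np.float32)); print("bar",b,"t",get_time())
    cv2.imwrite(f"pics/{name}c.png",cv2.resize(im[20:228,160:480],None,fx=2.5,fy=2.5,interpolation=2))
    return im,T,i,b
E
python3 - <<'E'
from h import *
lookboard((.538,.095),.066,"h_L")
E
```

```text
bar ((533.7417602539062, 136.95974731445312), (68.91487884521484, 12.849748611450195), 87.93158721923828) t 39.0417
```

View pics/h_Lc.png

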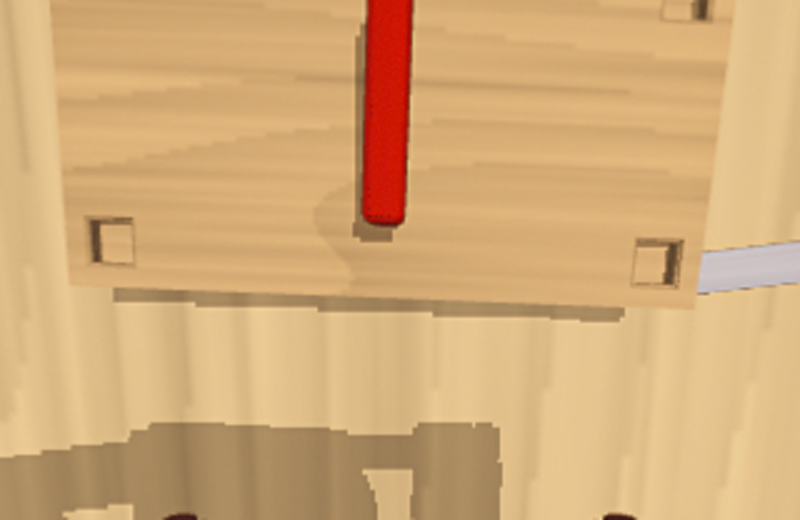

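The left board has been knocked about 37 mm in y: its bar is now at y≈0.137 instead of 0.10. Looking again, centred on it.

Run:
```python
from h import *
im,T,i,b=lookboard((.534,.137),.066,"h_L2")
hv=cv2.cvtColor(im,cv2.COLOR_BGR2HSV); 
for p in [(200,120),(300,140),(150,120),(380,80)]: print(p,hv[p[1],p[0]])
```

```text
bar ((533.717041015625, 137.58981323242188), (68.16934967041016, 12.833200454711914), 87.894775390625) t 39.6833
(200, 120) [ 17 113 225]
(300, 140) [ 17 116 217]
(150, 120) [ 18  99 221]
(380, 80) [ 17 114 222]
```

View pics/h_L2c.png

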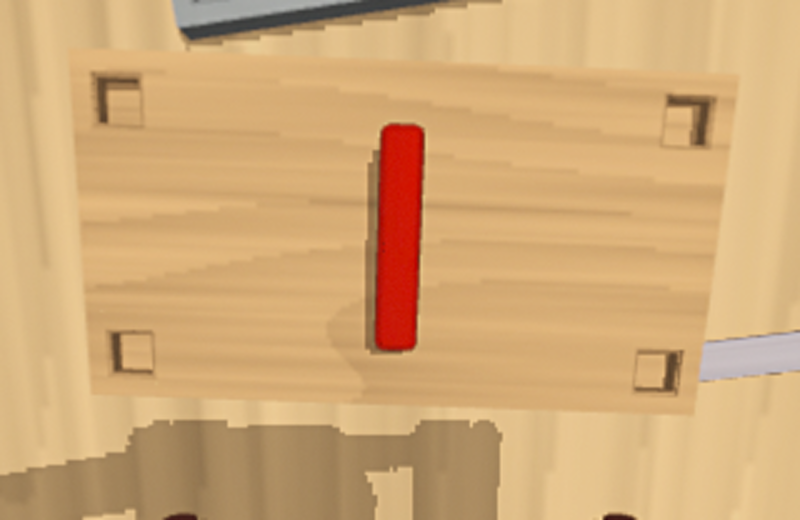

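```bash
cat >> h.py <<'E'
def boardpose(im,T,i,b,z,name=None,thr=45):
    "sockets near their expected places from the bar's pose (b in mm, top view)"
    a=np.deg2rad(b[2]); 
    if b[1][0]>b[1][1]: a-=np.pi/2
    a=(a+np.pi/2)%np.pi-np.pi/2
    c=np.array(b[0])/1000; Rm=np.array([[np.cos(a),-np.sin(a)],[np.sin(a),np.cos(a)]])
    g=cv2.cvtColor(im,cv2.COLOR_BGR2GRAY).astype(int); S=[]
    for sx in(-1,1):
        for sy in(-1,1):
            e=c+Rm@[.099*sx,.044*sy]
            q=[c+Rm@[.099*sx+u,.044*sy+v] for u,v in[(-.0135,-.0135),(.0135,-.0135),(.0135,.0135),(-.0135,.0135)]]
            hp=proj([[*p,z] for p in q],T,i).astype(np.int32)
            roi=np.zeros(g.shape,np.uint8); cv2.fillConvexPoly(roi,hp,255)
            med=np.percentile(g[roi>0],75)
            d=((g<med-thr)&(roi>0)).astype(np.uint8)*255
            d=cv2.morphologyEx(d,cv2.MORPH_CLOSE,np.ones((5,5)))
            bl=blobs(d,20)
            if not bl: print("no socket",sx,sy); continue
            k=max(bl,key=cv2.contourArea)
            bb=cv2.minAreaRect((cast(cv2.convexHull(k),T,i,z)[:,:2]*1000).astype(np.float32))
            print(sx,sy,np.array(bb[0]),bb[1],bb[2],"off from bar pred mm",Rm.T@(np.array(bb[0])-e*1000)); S.append(bb[0])
    print("bar yaw deg",np.rad2deg(a),"c",c)
    return (fit4(S) if len(S)==4 else None),c,a
E
python3 - <<'E'
from h import *
im=cv2.imread("pics/h_L2.png");T=np.load("h_L2.npz")["T"];i=camera_info("wrist")
b=((533.717,137.59),(68.17,12.83),87.895)
for t in (25,40): print(boardpose(im,T,i,b,.066,thr=t))
E
```

```text
-1 -1 [433.2573  97.548 ] (16.01866912841797, 16.503389358520508) 89.91633605957031 off from bar pred mm [0.0789 0.2951]
-1 1 [436.158  185.3132] (16.866308212280273, 17.085529327392578) 89.73943328857422 off from bar pred mm [-0.2461  0.1075]
1 -1 [631.8141  89.7232] (17.241071701049805, 17.271778106689453) 87.28588104248047 off from bar pred mm [ 0.7891 -0.2313]
1 1 [634.7194 178.1834] (17.355356216430664, 17.824012756347656) 87.07410430908203 off from bar pred mm [0.4432 0.2759]
bar yaw deg -2.1049999999999964 c [0.5337 0.1376]
((array([0.534 , 0.1377]), np.float64(-0.03763987679404516), np.float64(198.69985096432262), np.float64(88.16046394824744)), array([0.5337, 0.1376]), np.float64(-0.03673918075448057))
-1 -1 [432.3468  97.2724] (14.197484016418457, 16.466875076293945) 3.8854527473449707 off from bar pred mm [-0.8209 -0.0138]
-1 1 [435.8161 185.3466] (16.117877960205078, 15.552210807800293) 85.682373046875 off from bar pred mm [-0.5889  0.1284]
1 -1 [631.9915  89.8133] (16.455867767333984, 16.232261657714844) 0.013323990628123283 off from bar pred mm [ 0.9631 -0.1348]
1 1 [635.1137 178.3028] (17.529115676879883, 16.266542434692383) 0.15920256078243256 off from bar pred mm [0.8329 0.4098]
bar yaw deg -2.1049999999999964 c [0.5337 0.1376]
((array([0.5338, 0.1377]), np.float64(-0.03633737433488558), np.float64(199.60290944768602), np.float64(88.34334278409482)), array([0.5337, 0.1376]), np.float64(-0.03673918075448057))
```

The board is at (0.5339, 0.1377), yaw −2.1°, and its sockets agree with the bar within 1 mm. Grasping the bar and hovering over the base.

```bash
cat >> h.py <<'E'
def takeboard(c,a,deck):
    z=deck+.006
    move_pose([c[0],c[1],z+.06],down(a)); movel([c[0],c[1],z],v=.1); wait(.2)
    e=c-np.array(get_tcp_pos()[:2]); print("tcp before close",get_tcp_pos(),"err",e)
    command_gripper(0); w=get_grip_width()*88; t=np.array(get_tcp_pos())
    oy=float(np.dot(c-t[:2],[-np.sin(a),np.cos(a)])); print("grip mm",w,"tcp",t,"oy",oy)
    movel([t[0],t[1],t[2]+.02],v=.05); wait(.2)
    print("F",get_ft_force(),"width",get_grip_width()*88)
    movel([t[0],t[1],.2],v=.2); return w,oy,t[2]
def hover(c,a,z,oy):
    g=np.array(c)-oy*np.array([-np.sin(a),np.cos(a)]); cmd=g.copy()
    move_pose([cmd[0],cmd[1],max(.2,z)],down(a)); movel([cmd[0],cmd[1],z],v=.12)
    for k in range(2):
        wait(.3); cmd=cmd+(g-np.array(get_tcp_pos()[:2])); movel([cmd[0],cmd[1],z],v=.02)
    wait(.3); t=np.array(get_tcp_pos()); X=q2R(get_ee_rot())[:,0]
    print("goal",g,"tcp",t,"yaw",np.arctan2(X[1],X[0]),"want",a,"t",get_time()); return cmd
E
python3 - <<'E'
from h import *
w,oy,z=takeboard(np.array([.5339,.1377]),-.0372,.066)
if 12<w<17:
    cmd=hover((.5527,.2943),.1353,.105,oy); print("cmd",cmd,"z grasp",z)
    snap("wrist","i_hov"); snap("side","i_side")
E
```

```text
tcp before close [0.5344 0.1378 0.0727] err [-0.0005 -0.0001]
grip mm 13.87374343346605 tcp [0.5339 0.1377 0.072 ] oy 3.671128037713395e-05
F [-0.1329 -0.0589 -4.7088] width 13.656078676865128
goal [0.5527 0.2943] tcp [0.5527 0.2943 0.105 ] yaw 0.13530600146528238 want 0.1353 t 46.6667
cmd [0.5527 0.2943] z grasp 0.07196620306230178
```

View pics/i_hov.png

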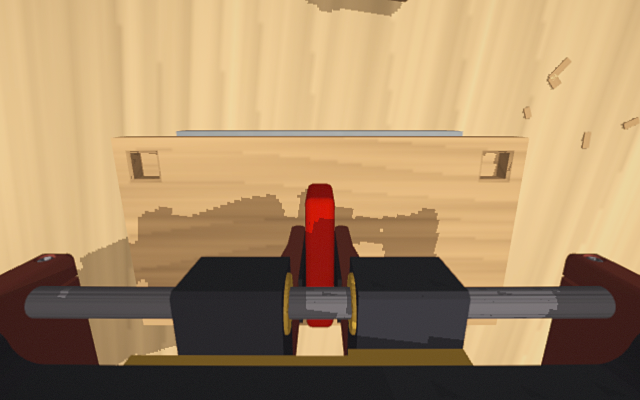

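View pics/i_side.png

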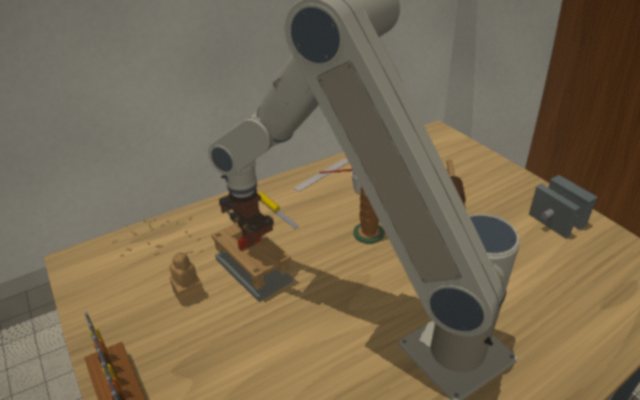

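The board hovers square over the base: the grey strip (177–462) is symmetric about the deck (113–528). Lowering.

Run:
```python
from h import *
x,y=.5527,.2943
hit=movel([x,y,.078],v=.025,until_force=8)
t=get_tcp_pos(); print(hit,t,"seated z .082",get_ft_force(),get_ft_torque(),get_time())
```

```text
True [0.5525 0.2942 0.0819] seated z .082 [-0.4087 -0.185   5.3984] [-0.0818 -0.0426 -0.0001] 47.625
```

Contact came at z = 0.0819 against a seated height of 0.0820, so the board is down. Releasing it, checking, then looking at the right board.

Run:
```python
from h import *
x,y=.5527,.2943
command_gripper(1.0); movel([x,y,.2],v=.2)
im,T,i,b=lookboard((.5525,.2943),.076,"j_A"); print(boardpose(im,T,i,b,.076,thr=25))
im,T,i,b=lookboard((.5056,-.3002),.066,"j_R"); print(boardpose(im,T,i,b,.066,thr=25))
```

```text
bar ((552.38623046875, 294.1330871582031), (12.885594367980957, 68.04146575927734), 7.710144519805908) t 50.3167
-1 -1 [457.8929 234.3821] (21.67131805419922, 21.90983009338379) 6.542794227600098 off from bar pred mm [-2.6553 -2.5335]
-1 1 [448.3752 324.3774] (16.607040405273438, 18.105518341064453) 7.098100185394287 off from bar pred mm [-0.013  -0.0748]
1 -1 [656.8872 264.1527] (17.503053665161133, 16.60397720336914) 6.922821521759033 off from bar pred mm [0.534  0.2706]
1 1 [645.0652 351.273 ] (17.246959686279297, 17.657093048095703) 8.835741996765137 off from bar pred mm [0.5071 0.1894]
bar yaw deg 7.710144519805902 c [0.5524 0.2941]
((array([0.5521, 0.2935]), np.float64(0.142243420696777), np.float64(199.86065031458986), np.float64(89.19830943024952)), array([0.5524, 0.2941]), np.float64(0.13456740767521014))
bar ((505.8717346191406, -302.6236267089844), (12.87541389465332, 67.84864044189453), 2.760560989379883) t 52.8083
-1 -1 [ 406.0146 -353.8014] (10.668195724487305, 20.748289108276367) 42.16044616699219 off from bar pred mm [-3.2061 -2.309 ]
-1 1 [ 404.8465 -263.3676] (16.49176788330078, 17.71878433227539) 2.7097654342651367 off from bar pred mm [-0.0174  0.0761]
1 -1 [ 607.7372 -341.9037] (17.194997787475586, 17.124706268310547) 1.0340901613235474 off from bar pred mm [ 0.8555 -0.1406]
1 1 [ 603.2012 -253.48  ] (17.38437271118164, 17.211904525756836) 2.3518154621124268 off from bar pred mm [0.5834 0.399 ]
bar yaw deg 2.7605609893798846 c [ 0.5059 -0.3026]
((array([ 0.5054, -0.3031]), np.float64(0.054398856518343135), np.float64(200.33505777367375), np.float64(89.47422426646006)), array([ 0.5059, -0.3026]), np.float64(0.0481808784667912))
```

View pics/j_Ac.png

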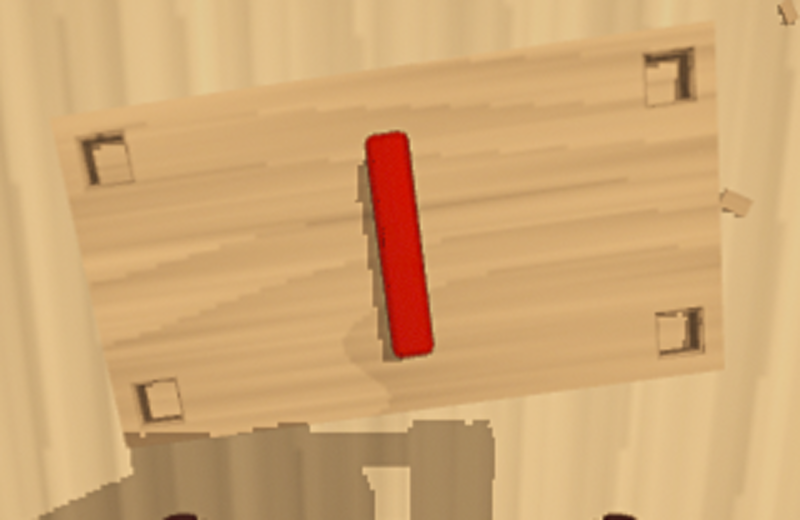

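View pics/j_Rc.png

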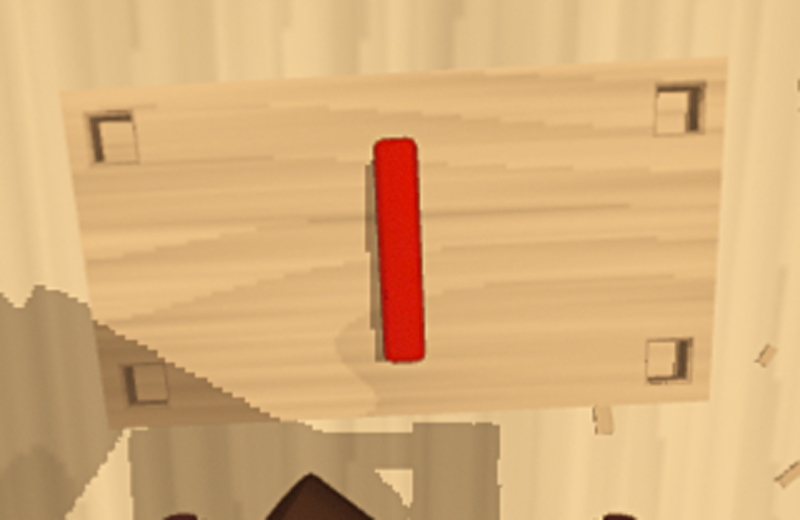

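The first board is seated square: centre (0.5526, 0.2942), yaw 7.8°, within 0.3 mm of the base. A cast shadow spoiled the (−,−) socket reading in both views, so I use the other three and the bar. The right board is at (0.5061, −0.3026), yaw 2.8°. I'll carry it high over the cup stack, whose rim is at 0.172.

Run:
```python
from h import *
a=.049
w,oy,z=takeboard(np.array([.5061,-.3026]),a,.066)
assert 12<w<17
t=get_tcp_pos(); movel([t[0],t[1],.34],v=.25)
move_pose([.58,-.0945,.34],down(.08)); print(get_tcp_pos())
move_pose([.5527,.2943,.34],down(.1353)); print(get_tcp_pos())
movel([.5527,.2943,.2],v=.15)
cmd=hover((.5528,.2943),.1353,.163,oy); print("cmd",cmd,"z grasp",z)
snap("wrist","k_hov")
```

```text
tcp before close [ 0.5065 -0.3029  0.0727] err [-0.0004  0.0003]
grip mm 13.449754222510043 tcp [ 0.5061 -0.3026  0.072 ] oy 1.3145725463047859e-05
F [ 0.5211  1.141  -3.3498] width 13.84317958424347
[ 0.5795 -0.0953  0.3391]
[0.5532 0.293  0.34  ]
goal [0.5528 0.2943] tcp [0.5528 0.2943 0.163 ] yaw 0.1352717708139141 want 0.1353 t 63.0
cmd [0.5528 0.2943] z grasp 0.07199070301511526
```

View pics/k_hov.png

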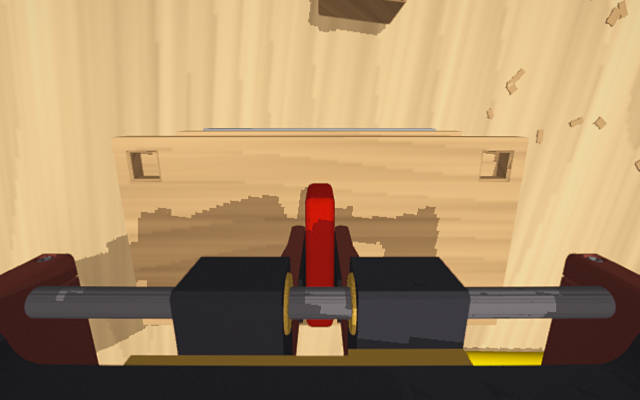

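The board hovers square, with the lower board and base edges parallel and symmetric at row 130. Lowering.

Run:
```python
from h import *
x,y=.5528,.2943
hit=movel([x,y,.134],v=.025,until_force=8)
t=get_tcp_pos(); print(hit,t,"seated z .138",get_ft_force(),get_ft_torque(),get_time())
if hit and t[2]<.1395:
    command_gripper(1.0); movel([x,y,.26],v=.2)
    im,T,i,b=lookboard((.5525,.2943),.132,"l_B"); print(boardpose(im,T,i,b,.132,thr=25))
    b=lookcup((.5026,-.0948),.172,"l_S")
    move_pose([.35,-.45,.35],down(-.8)); wait(.3)
    for n in("side","top"): snap(n,"l_"+n)
    im=cv2.imread("pics/l_side.png"); cv2.imwrite("pics/l_sidec.png",cv2.resize(im[150:310,150:450],None,fx=2.6,fy=2.6,interpolation=2))
    im=cv2.imread("pics/l_top.png"); cv2.imwrite("pics/l_topc.png",cv2.resize(im[100:270,130:480],None,fx=2.2,fy=2.2,interpolation=2))
```

```text
True [0.5526 0.2942 0.1379] seated z .138 [-0.6036 -0.6859  3.5256] [-0.0636 -0.078  -0.0667] 63.9667
bar ((552.5604248046875, 294.0977478027344), (12.90047550201416, 68.37255859375), 7.763253688812256) t 66.675
-1 -1 [458.1833 234.5585] (21.76300048828125, 22.123783111572266) 5.377375602722168 off from bar pred mm [-2.5547 -2.2451]
-1 1 [448.2006 324.4198] (16.925039291381836, 18.16866683959961) 7.9532928466796875 off from bar pred mm [-0.3074  0.1411]
1 -1 [656.8852 264.4134] (17.575485229492188, 16.85768699645996) 5.930491924285889 off from bar pred mm [0.3588 0.4955]
1 1 [645.1488 351.5421] (17.297155380249023, 17.640867233276367) 8.830809593200684 off from bar pred mm [0.4994 0.411 ]
bar yaw deg 7.763253688812258 c [0.5526 0.2941]
((array([0.5521, 0.2937]), np.float64(0.1430257182689695), np.float64(199.86583889543394), np.float64(89.15875940897517)), array([0.5526, 0.2941]), np.float64(0.13549433753736917))
l_S px [319.4661 118.6207] shift 9.661839627791085e-05 xy [ 0.5027 -0.0947] res 0.0011594344805508222 diam 0.07006329169674584 t 68.3667
```

View pics/l_sidec.png

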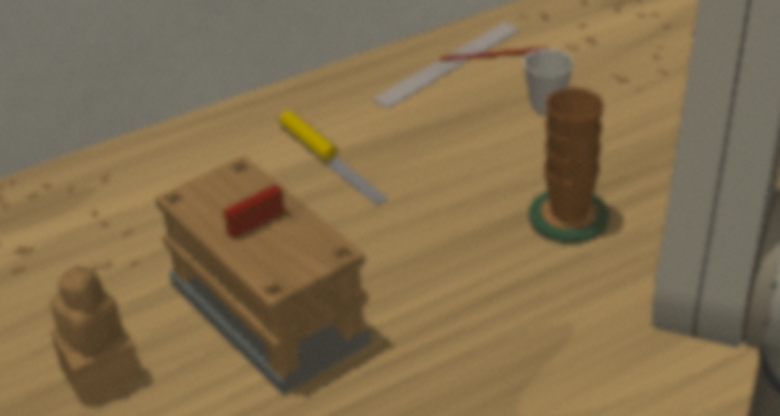

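View pics/l_topc.png

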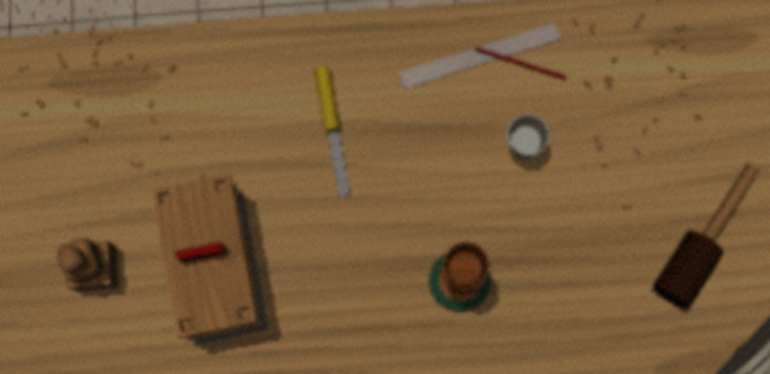

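View pics/l_Bc.png

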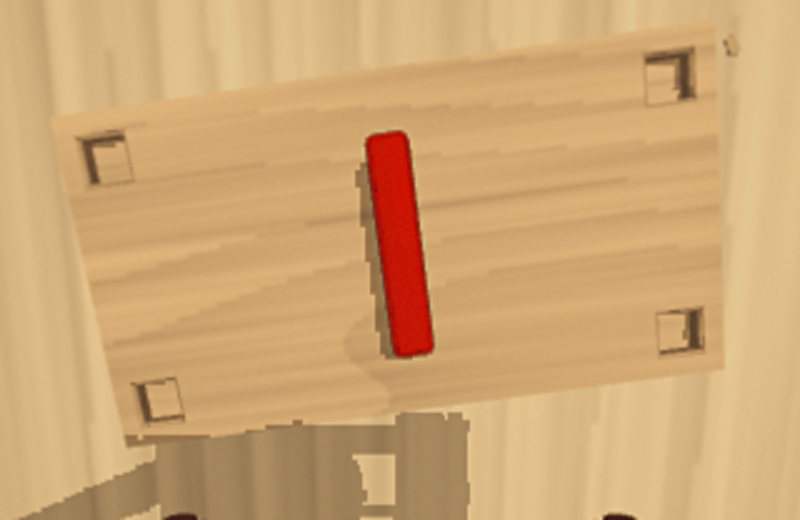

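The boards are stacked squarely on the base, and the cups stand as one upright stack on the green disc. The figure, mallet, chisel and white cup are where they were, and the arm is clear.

```bash
python3 -c "
from station import *
print(get_time(), job_done())"
```

```text
the job is handed in; nothing more can be done
69.9917 None
```

I handed the job in at 70 s of the 208 s allowed. The four cups present are nested upright on the green stand, and both boards are stacked on the grey base.

- **Cups:** every cup made contact within 0.3 mm of its expected height. In the last check the top rim was about 2 mm from the measured stand centre.
- **Boards:** one board had been knocked about 37 mm before I reached it, so I measured it again first. Both stopped within 0.1 mm of seated height, and the last view showed the top one within 0.3 mm of the base in position and yaw.
- **Disagreement:** in the board views one socket reading was about 3.5 mm off because a shadow merged with it. I left that reading out; the other three sockets and the bar agreed to about 0.6 mm.
- **Bystanders:** the final pictures show the figure, mallet, chisel and white look-alike cup where they started.

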